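# Put the tall stamps away in the stamp rack

## Robot

A 6-joint arm with a two-finger parallel gripper is mounted at the origin on the work surface. World frame = base frame: x ahead of the robot, y to its left, z up, the work surface at z = 0. Lengths are in m, angles in degrees, forces in N, time in s.
With the tool pointing down it reaches from about 0.325 to 0.85 m from the base axis. Payload 15.5 kg.
Tool frame: the origin (TCP) lies at the very end of the fingers, on their centre line; the grasp point (between the pads) lies arm.grip_depth behind it (arm.grip_depth is the distance from the TCP to the grasp point, in m); z points along the fingers, y is the line along which they close (so a half turn about z gives the same grasp; the last joint's range is limited). The gripper opens to 91 mm and grips with 3 to 60 N. Pads are 32 mm wide; open, the fingers measure 118 mm over their backs; the gripper's body (76 mm by 178 mm) begins 60 mm behind the grasp point.
Start: joints at [63.512, 28.281, 77.091, -0, 74.628, -5.472], TCP at [0.224, 0.583, 0.214] pointing down, gripper open.
Joint ranges: [-166.48, 166.48], [-47.26, 123.95], [12.59, 153.08], [-70.14, 250.14], [6.76, 159.57], [-176.63, 176.63]. Speed limits (degrees/s): [108.29, 108.29, 147.25, 172.46, 172.46, 172.46].

## Interface

Orientations are given as a 3x3 rotation matrix whose columns are the frame's x, y, z axes.
In Python, from rig import arm gives the robot as it stands. Calls block until the motion is done:
- arm.move_to(position, orientation): joint-space move of the TCP to a pose.
- arm.move_l(position, orientation=None, feed=0.15): straight line of the TCP; orientation=None keeps the orientation; feed is the mean speed in m/s.
- arm.move_joints(angles): joint-space move.
- arm.grip(opening): finger opening in m; the grip force is fixed at half the most; returns when the fingers have stopped.
- arm.sleep(seconds).
- arm.solve_ik(position, orientation): joint angles nearest the present ones, or None.
- arm.snapshot(name): name is "scene" or "top"; returns the picture (400x640x3 uint8, red, green, blue); there is no depth.
- arm.get_calibration(name): a dict with "intrinsics" (3x3 intrinsics, pixels), "cam_to_world" (4x4, takes a point from camera to world coordinates). Camera axes: x right, y down, z forward; pixel columns grow to the right and rows downward; lengths in m; the calibration is good to about 2 mm. A picture is of the moment at which its call begins. get_calibration takes no time and is no camera call.
A pose or a line that the arm cannot do raises arm.Unreachable and nothing moves.
- arm.sign_off(): hands the job in; it is judged then, once.
Readings, each from a call of its own:
- arm.current_t(): time.
- arm.current_joint_positions(): joint angles.
- arm.current_dq(): joint speeds.
- arm.current_tau(): joint torques, N m.
- arm.current_ee_pos(): TCP position.
- arm.current_tool_rot(): TCP orientation.
- arm.current_force(): force on the tool from outside, world axes, zero at the start.
- arm.current_torque(): the same for the moment, N m.
- arm.current_width(): finger opening in m.
- arm.current_grasp_force(): force on a finger pad.
Only numpy, scipy, OpenCV 4.12 (cv2) and the standard library are available. Lean on these libraries where they do the work, as an engineer would, in place of code of your own. Each camera call takes 0.05 s, during which the arm holds its last target. There are 200 camera calls.

## Task

Put the four tall-handled stamps away in the wooden stamp rack, each in the well of its own shape: the large round one in the large round well, the small round one in the small round well, the square one in the square well and the long one in the slot. Each must stand upright on the floor of its well, let go. Leave the two short stamps with flat knobs standing where they are.

Things in the scene. Friction and masses are not known exactly. Their poses are not given: they have to be found in the camera images.
- stamp_large_mid (a point): large round stamp, tall handle, on the desk. Foot: round, 46 mm in diameter; 22 mm high (4 mm black rubber under 18 mm pale wood). Thin neck, then an upright dark-wood handle, a 22 mm cylinder, from 38 to 80 mm above the underside: grip it there, about 60 mm up. Total height 80 mm, about 60 g. This point is on the stamp's axis, half-way up: 40 mm above the underside. z is up.
- stamp_small_mid (a point): small round stamp, tall handle, on the desk. Foot: round, 32 mm in diameter; 22 mm high (4 mm black rubber under 18 mm pale wood). Thin neck, then an upright dark-wood handle, a 22 mm cylinder, from 38 to 80 mm above the underside: grip it there, about 60 mm up. Total height 80 mm, about 60 g. This point is on the stamp's axis, half-way up: 40 mm above the underside. z is up.
- stamp_square_mid (a point): square stamp, tall handle, on the desk. Foot: square, 36 x 36 mm; 22 mm high (4 mm black rubber under 18 mm pale wood). Thin neck, then an upright dark-wood handle, a 22 mm cylinder, from 38 to 80 mm above the underside: grip it there, about 60 mm up. Total height 80 mm, about 60 g. This point is on the stamp's axis, half-way up: 40 mm above the underside. z is up, x and y parallel to the foot's sides.
- stamp_long_mid (a point): long stamp, tall handle, on the desk. Foot: oblong, 54 mm along x by 20 mm along y; 22 mm high (4 mm black rubber under 18 mm pale wood). Thin neck, then an upright dark-wood handle, a 22 mm cylinder, from 38 to 80 mm above the underside: grip it there, about 60 mm up. Total height 80 mm, about 60 g. This point is on the stamp's axis, half-way up: 40 mm above the underside. z is up, x along the foot.
- well_large: stamp-rack block with the large round well, 60 mm in diameter. Fixed wood, 76 x 76 x 28 mm. Origin: centre of its underside, under the well's axis; the grey-felt well floor is 6 mm above it, the rim 28 mm. z up; x, y along the sides. The four blocks stand two by two in one frame 172 mm square, 26 mm high, on the desk; which is at which corner varies.
- well_small: stamp-rack block with the small round well, 46 mm in diameter. Fixed wood, 76 x 76 x 28 mm. Origin: centre of its underside, under the well's axis; the grey-felt well floor is 6 mm above it, the rim 28 mm. z up; x, y along the sides. The four blocks stand two by two in one frame 172 mm square, 26 mm high, on the desk; which is at which corner varies.
- well_square: stamp-rack block with the square well, 52 x 52 mm. Fixed wood, 76 x 76 x 28 mm. Origin: centre of its underside, under the well's axis; the grey-felt well floor is 6 mm above it, the rim 28 mm. z up; x, y along the sides. The four blocks stand two by two in one frame 172 mm square, 26 mm high, on the desk; which is at which corner varies.
- well_long: stamp-rack block with the oblong slot, 65 mm along x by 34 mm along y. Fixed wood, 76 x 76 x 28 mm. Origin: centre of its underside, under the well's axis; the grey-felt well floor is 6 mm above it, the rim 28 mm. z up; x, y along the sides. The four blocks stand two by two in one frame 172 mm square, 26 mm high, on the desk; which is at which corner varies.
- short_round_mid (a point): short stamp, a look-alike that does not belong in the rack: round 46 mm foot, 22 mm high, with a low, flat disc knob 30 mm in diameter; total height only 41 mm. Loose, about 60 g. This point is on its axis, half-way up: 20.5 mm above its underside.
- short_square_mid (a point): short stamp, a look-alike that does not belong in the rack: square 36 x 36 mm foot, 22 mm high, with a low, flat disc knob 30 mm in diameter; total height only 41 mm. Loose, about 60 g. This point is on its axis, half-way up: 20.5 mm above its underside.

How it is judged (in metres and radians):
At the end, for the whole second after the job is handed in: each tall stamp stands in the well of its own shape: its axis within 14 mm of the well's axis, its foot down on the well floor (within about 4 mm), upright within 0.15 rad (about 9 degrees) and at rest; both short stamps upright and within 20 mm of where they started (horizontal distance between stamp_large_mid and well_large below 0.014 m and z of stamp_large_mid in the frame of well_large below 0.05 m and angle between each of stamp_large_mid, stamp_small_mid, stamp_square_mid, stamp_long_mid, short_round_mid, short_square_mid's own z axis and vertical below 0.15 rad and linear speed of each of stamp_large, stamp_small, stamp_square, stamp_long below 0.02 m/s and horizontal distance between stamp_small_mid and well_small below 0.014 m and z of stamp_small_mid in the frame of well_small below 0.05 m and horizontal distance between stamp_square_mid and well_square below 0.014 m and z of stamp_square_mid in the frame of well_square below 0.05 m and horizontal distance between stamp_long_mid and well_long below 0.014 m and z of stamp_long_mid in the frame of well_long below 0.05 m and distance of each of short_round_mid, short_square_mid from where it was at the start of the episode below 0.02 m); the robot touches nothing.
It fails at once if the short round stamp is shifted by more than 20 mm, lifted or knocked over (distance of short_round_mid from where it was at the start of the episode above 0.02 m).
It fails at once if the short square stamp is shifted by more than 20 mm, lifted or knocked over (distance of short_square_mid from where it was at the start of the episode above 0.02 m).
It also fails if it takes over 112 s, if anything falls off the work surface, if the arm or the gripper's body presses on something with over 40 N, if the wrist force passes 120 N, or if a joint passes its speed limit or range.

## Working session

There is one attempt and no reset: what is moved stays moved. The work goes in short steps, each a Python script; the robot and the scene stay as the last script left them, time stands still between calls to the robot, and variables do not carry over. Pictures are saved under pics/ and viewed, at most 14 in all, crops included, and the job is handed in when it is done.

```bash
mkdir -p pics; python3 - <<'E'
from rig import arm
import cv2,numpy as np
for n in("top","scene"):
    im=arm.snapshot(n); cv2.imwrite(f"pics/{n}0.png",im[:,:,::-1])
    c=arm.get_calibration(n); print(n,np.round(c["intrinsics"],1).tolist(),np.round(c["cam_to_world"],3).tolist())
print(arm.grip_depth,arm.current_tool_rot().round(3) if hasattr(arm.current_tool_rot(),'round') else arm.current_tool_rot(),arm.current_t())
E
```

```text
top [[464.8, 0.0, 316.8], [0.0, 464.8, 199.0], [0.0, 0.0, 1.0]] [[0.012, -0.991, 0.136, 0.401], [-1.0, -0.013, -0.002, -0.006], [0.003, -0.136, -0.991, 1.22], [0.0, 0.0, 0.0, 1.0]]
scene [[415.7, 0.0, 321.8], [0.0, 415.7, 201.3], [0.0, 0.0, 1.0]] [[-0.3, 0.777, -0.553, 1.079], [0.954, 0.245, -0.174, 0.171], [-0.0, -0.579, -0.815, 0.855], [0.0, 0.0, 0.0, 1.0]]
0.0188 [[-0.933  0.359 -0.   ]
 [ 0.359  0.933 -0.001]
 [ 0.    -0.001 -1.   ]] 0.1
```

View pics/top0.png

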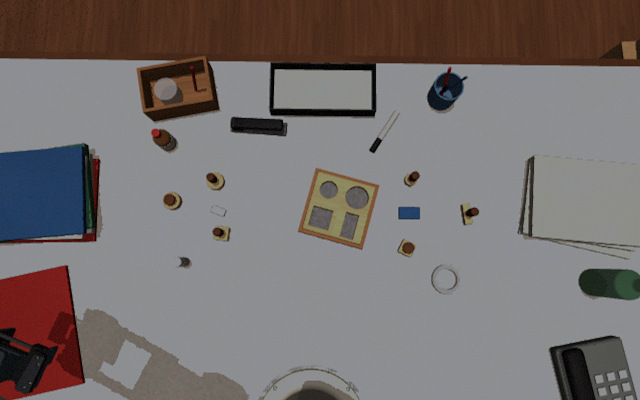

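View pics/scene0.png

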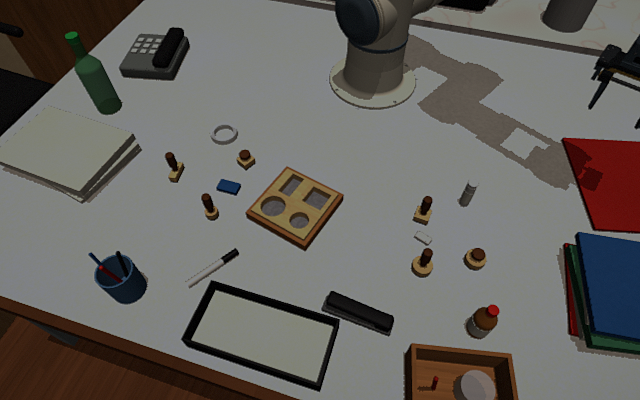

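Top: tall large round (215,181), short round (172,201), tall square (221,233), small round (412,178), long (470,213), short square (407,248), rack centred near (339,209). I'll enlarge these.

```bash
python3 - <<'E'
import cv2,numpy as np
im=cv2.imread("pics/top0.png")
def crop(x0,y0,x1,y1,s,n):
    c=np.clip(cv2.resize(im[y0:y1,x0:x1],None,fx=s,fy=s,interpolation=cv2.INTER_CUBIC).astype(float)*1.5,0,255).astype(np.uint8)
    for x in range(x0,x1,10): cv2.line(c,((x-x0)*s,0),((x-x0)*s,6 if x%50 else 14),(0,0,255),1); cv2.putText(c,str(x),((x-x0)*s,22),0,.35,(0,0,255),1)
    for y in range(y0,y1,10): cv2.line(c,(0,(y-y0)*s),(6,(y-y0)*s),(0,0,255),1); cv2.putText(c,str(y),(8,(y-y0)*s+4),0,.35,(0,0,255),1)
    cv2.imwrite(n,c)
crop(160,165,240,245,7,"pics/L.png"); crop(290,160,390,255,6,"pics/M.png"); crop(390,160,490,260,6,"pics/R.png")
E
```

```text
(no output)
```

View pics/L.png

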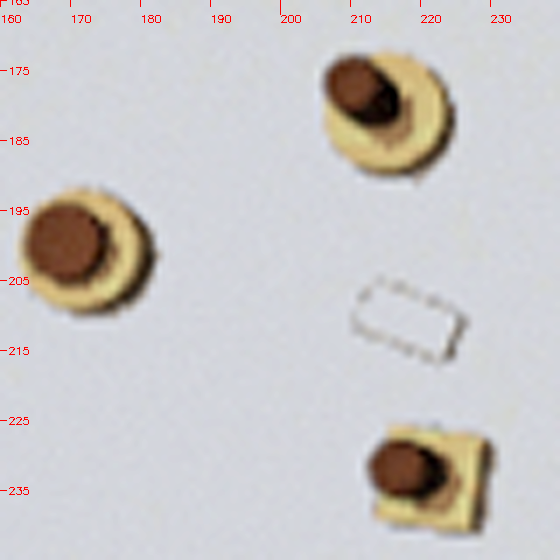

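View pics/M.png

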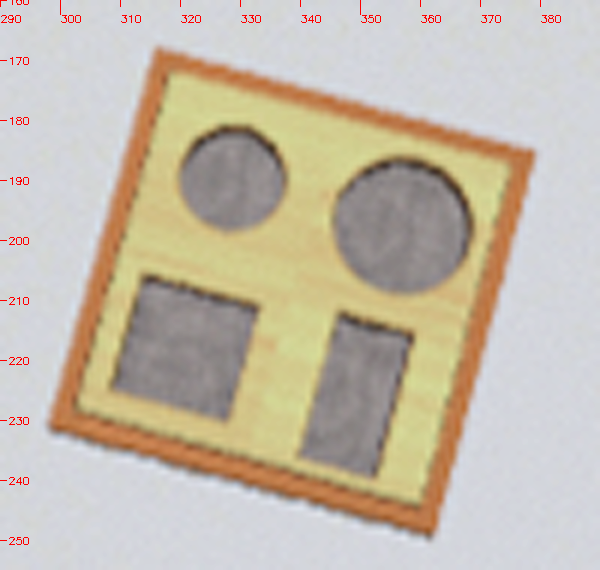

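View pics/R.png

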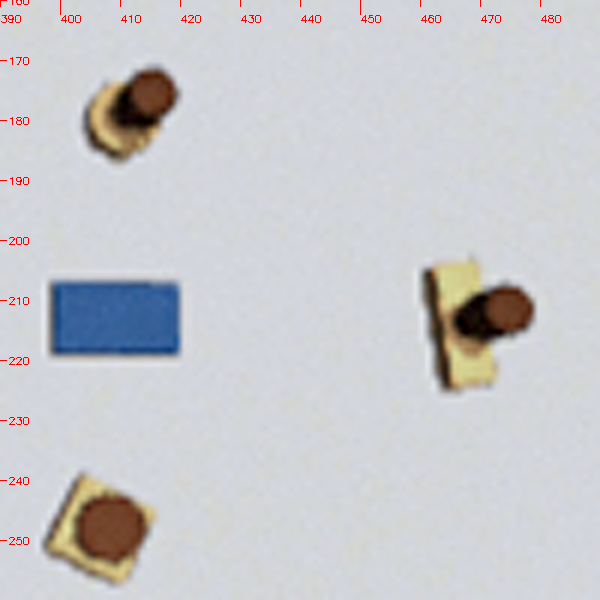

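Left crop: large handle top (210.3,176.7), square handle top (217.1,231.7) and short round knob (169.6,199.7). Middle: frame corners and wells — small top-left, large top-right, square bottom-left, slot bottom-right. Right: small handle top (415.8,175.3), long handle top (474.7,211.7), short square knob (408.3,247.8).

```bash
cat > h.py <<'E'
from rig import arm
import numpy as np,cv2
def pt(u,v,z,cam="top"):
    c=arm.get_calibration(cam);K=np.array(c["intrinsics"]);T=np.array(c["cam_to_world"])
    d=T[:3,:3]@np.linalg.inv(K)@[u,v,1];o=T[:3,3];return (o+d*(z-o[2])/d[2])[:2]
def px(p,cam):
    c=arm.get_calibration(cam);q=np.linalg.inv(c["cam_to_world"])@np.r_[p,1];q=np.array(c["intrinsics"])@q[:3];return q[:2]/q[2]
L=lambda x,y,z:pt(160+x/7,165+y/7,z)
M=lambda x,y,z:pt(290+x/6,160+y/6,z)
R=lambda x,y,z:pt(390+x/6,160+y/6,z)
ang=lambda a,b:np.degrees(np.arctan2(*(b-a)[::-1]))
H=dict(large=L(352,82,.08),square=L(400,467,.08),small=R(155,92,.08),long=R(508,310,.08))
F=dict(large=L(389,113,.022),square=L(433,478,.022),long=R(464,322,.022))
C=[M(*p,.026) for p in((157,47),(536,152),(434,538),(50,430))]   # TL TR BR BL
cen=np.mean(C,0)
W0=dict(small=M(233,178,.028),large=M(403,226,.028),square=M(186,347,.028),long=M(357,395,.028))
ex=(C[1]-C[0]+C[2]-C[3]);ex/=np.linalg.norm(ex);ey=np.array([-ex[1],ex[0]])  # ex image right, ey image up
W={k:cen+.038*(a*ex+b*ey) for k,(a,b) in dict(small=(-1,1),large=(1,1),square=(-1,-1),long=(1,-1)).items()}
rack=ang(np.zeros(2),ex)
sq=ang(L(395,425,.022),L(490,437,.022)),ang(L(475,530,.022),L(490,437,.022))
lo=ang(R(450,385,.022),R(435,265,.022)),ang(R(497,380,.022),R(475,260,.022))
def rot(a): # tool down, finger closing line (tool y) at world angle a deg
    a=np.radians(a);y=np.array([np.cos(a),np.sin(a),0]);z=np.array([0,0,-1.]);return np.c_[np.cross(y,z),y,z]
E
python3 - <<'E'
from h import *
np.set_printoptions(precision=4,suppress=True)
for k in H: print(k,H[k],F.get(k),np.hypot(*H[k]))
for k in W: print(k,W[k],W0[k],np.hypot(*W[k]))
print([np.linalg.norm(C[i]-C[i-1]) for i in range(4)],rack,sq,lo)
print('shorts',L(67,243,.041),R(110,527,.041))
for k in H: print(k,px([*H[k],.08],"scene"))
for k in W: print(k,px([*W[k],.028],"scene"))
for a in range(-180,180,30): print(a,[None if (q:=arm.solve_ik([*H['large'],.2],rot(a))) is None else np.round(q)[5]])
E
```

```text
large [0.6103 0.2582] [0.6093 0.2573] 0.6626364049554246
square [0.4735 0.2355] [0.4733 0.2355] 0.5288536387738626
small [ 0.6203 -0.2543] None 0.670409365146268
long [ 0.5309 -0.3982] [ 0.5321 -0.3989] 0.6636403410071292
small [ 0.588  -0.0389] [ 0.5896 -0.0389] 0.5892452948317349
large [ 0.5683 -0.1123] [ 0.5695 -0.1125] 0.5792809280781348
square [ 0.5145 -0.0192] [ 0.5159 -0.0193] 0.5149087692776055
long [ 0.4949 -0.0926] [ 0.4962 -0.0928] 0.5034753388525652
[np.float64(0.17326461087485073), np.float64(0.17101806440579018), np.float64(0.17310577153520917), np.float64(0.170194758153772)] -104.99993167933856 (np.float64(-96.4750886741765), np.float64(-7.0273382489568865)) (np.float64(5.357759282464924), np.float64(8.524984106496197))
shorts [0.5563 0.3688] [ 0.4413 -0.2407]
large [427.9518 251.6617]
square [427.5308 198.7559]
small [205.3951 196.3136]
long [169.3397 154.541 ]
small [299.2319 220.846 ]
large [273.2412 206.6357]
square [316.7015 198.8038]
long [291.2412 185.6   ]
-180 [np.float64(-162.0)]
-150 [np.float64(168.0)]
-120 [np.float64(138.0)]
-90 [np.float64(108.0)]
-60 [np.float64(78.0)]
-30 [np.float64(48.0)]
0 [np.float64(18.0)]
30 [np.float64(-12.0)]
60 [np.float64(-42.0)]
90 [np.float64(-72.0)]
120 [np.float64(-102.0)]
150 [np.float64(-132.0)]
```

```bash
python3 - <<'E'
import cv2,numpy as np
im=cv2.imread("pics/scene0.png")
c=np.clip(cv2.resize(im[140:285,150:440],None,fx=2.7,fy=2.7,interpolation=cv2.INTER_CUBIC).astype(float)*1.5,0,255).astype(np.uint8)
cv2.imwrite("pics/S.png",c)
E
```

```text
(no output)
```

View pics/S.png

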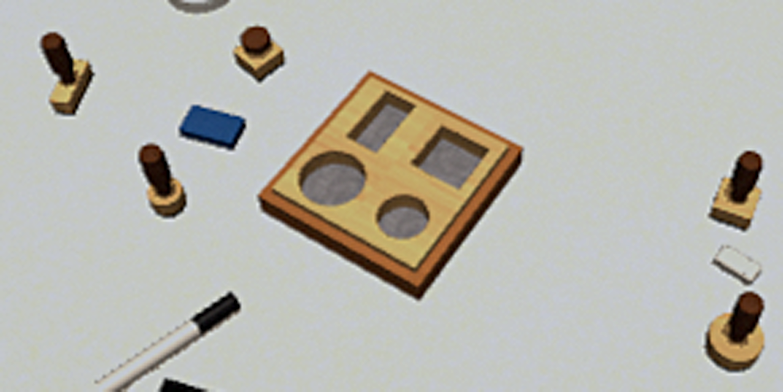

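Scene view agrees with the projections within a pixel (large handle top ≈(427,251), small ≈(205.5,195.6)). Starting with the large one.

```bash
cat >> h.py <<'E'
ZP=.06-arm.grip_depth; UP=.175
def put(k,a0,a1=-15):
    p=H[k] if k not in F else (H[k]+F[k])/2
    w=(W[k]+W0[k])/2
    arm.move_to([*p,UP],rot(a0)); arm.grip(.06)
    arm.move_l([*p,ZP],feed=.12); arm.grip(0.0)
    print(k,'grip',arm.current_width(),arm.current_grasp_force(),arm.current_t())
    if not .018<arm.current_width()<.026: return False
    arm.move_l([*p,UP],feed=.15)
    arm.move_to([*w,UP],rot(a1)); arm.move_l([*w,.085],feed=.12)
    print('held',arm.current_width())
    arm.move_l([*w,ZP+.007],feed=.05)
    print('force',np.round(arm.current_force(),1),np.round(arm.current_ee_pos(),4)); arm.grip(.05)
    arm.move_l([*w,UP],feed=.15); print('t',arm.current_t()); return True
def shot(n,cam="top",x0=290,y0=160,x1=390,y1=255,s=6):
    im=arm.snapshot(cam)[y0:y1,x0:x1,::-1];cv2.imwrite(n,cv2.convertScaleAbs(cv2.resize(im,None,fx=s,fy=s,interpolation=cv2.INTER_CUBIC),alpha=1.5))
E
python3 - <<'E'
from h import *
put('large',0)
E
```

```text
large grip 0.021068616358188373 29.992806315422058 4.525
held 0.02142724219035481
force [-7.6  2.1 26. ] [ 0.5688 -0.1124  0.0489]
t 10.35
```

```bash
python3 - <<'E'
from h import *
p=arm.current_ee_pos(); arm.move_to([.62,-.2543,.22],rot(0)); print(np.round(arm.current_force(),1),arm.current_t())
shot("pics/P1.png","scene",230,150,390,270,5)
E
```

```text
[0.7 0.5 0.1] 11.025
```

View pics/P1.png

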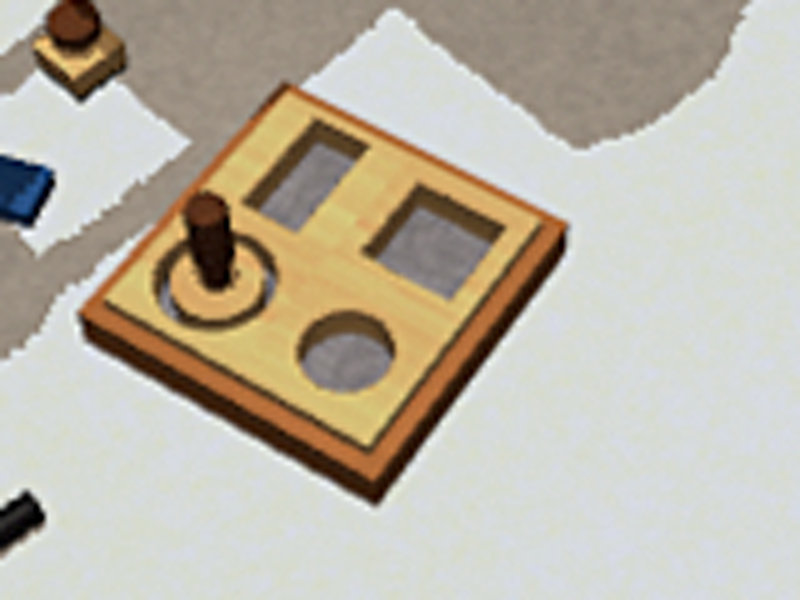

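The large stamp is seated and upright in the large well, at about (272,206) in the scene image. It touched about 2 mm early, so I'll release 2 mm higher for the rest.

```bash
sed -i 's/ZP+.007/ZP+.009/' h.py; python3 - <<'E'
from h import *
put('small',0) and put('long',7)
arm.move_to([.45,.15,.25],rot(-7))
shot("pics/P2.png","scene",230,150,390,270,5)
E
```

```text
small grip 0.021495272914541976 29.998214542865753 13.7
held 0.021439244000973273
force [-6.2  1.2 20.7] [ 0.5886 -0.0388  0.0507]
t 18.9667
long grip 0.02110326889019404 30.000162720680237 22.6583
held 0.021614774804862964
force [-5.2  1.2 17.5] [ 0.4952 -0.0926  0.0503]
t 28.225
```

View pics/P2.png

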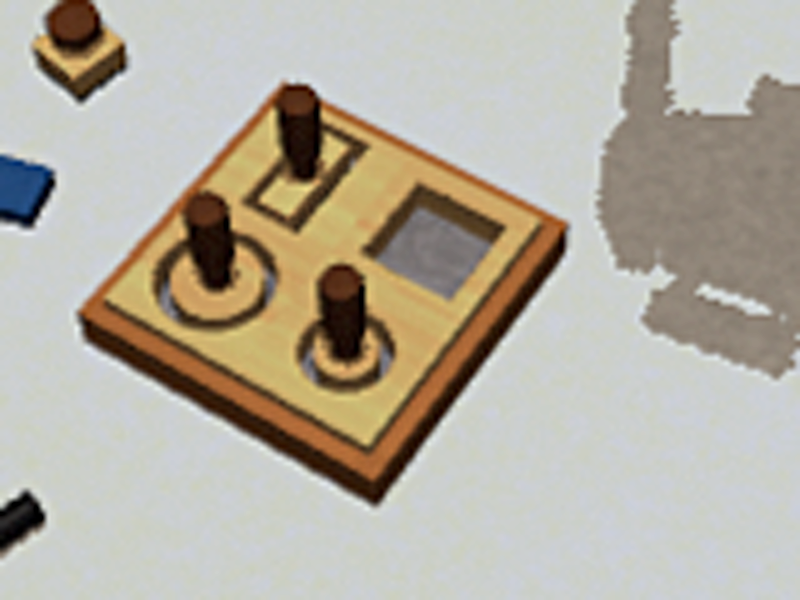

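Large, small and long stand in their wells, centred with gaps all round; the force is just the foot settling on the felt. Now the square.

```bash
sed -i 's/ZP+.009/ZP+.0105/' h.py; python3 - <<'E'
from h import *
put('square',-7)
arm.move_to([.45,.2,.25],rot(-7))
shot("pics/P3.png","scene",230,150,390,270,5)
shot("pics/P3t.png","top",150,150,490,270,2)
E
```

```text
square grip 0.021333854905155842 29.99988555908203 32.1417
held 0.02135667098522236
force [-3.3  0.5 10.6] [ 0.5148 -0.0192  0.0516]
t 37.5
```

View pics/P3.png

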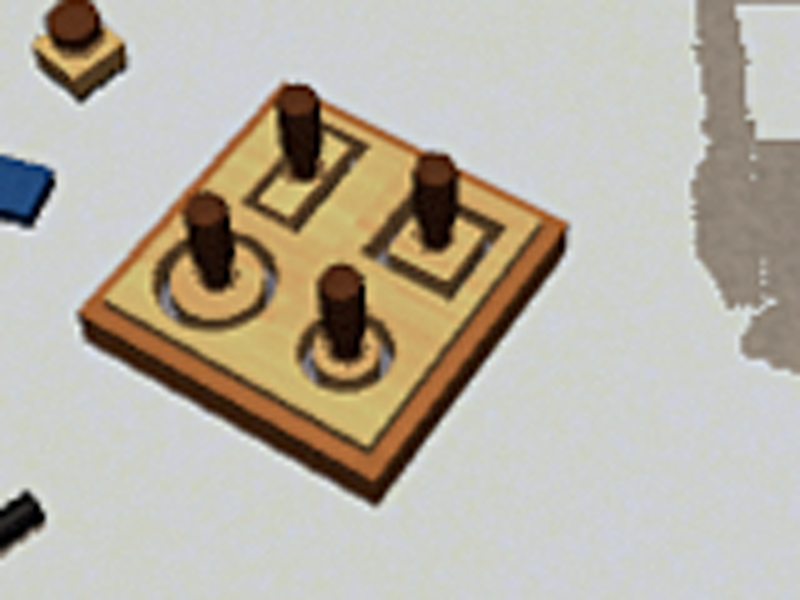

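View pics/P3t.png

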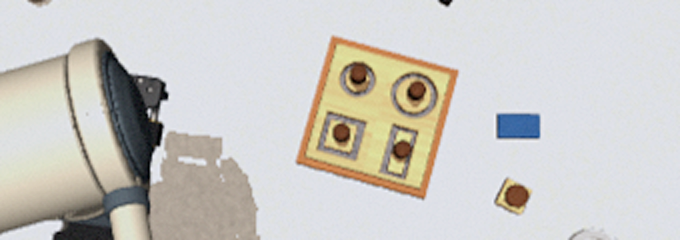

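Both views show all four stamps upright, centred and seated in their own wells. The short square is unmoved at about (408,248) in the top image, and the arm hides the short round, which I only ever passed over high up.

```bash
python3 -c "
from rig import arm
print(arm.sign_off(),arm.current_t())"
```

```text
the job is handed in; nothing more can be done
the job is handed in; nothing more can be done
```

All four tall stamps are standing in their own wells, released, and the job is handed in at about 38 s of the 112 s allowed; the short square stamp is unmoved, but the short round was hidden behind the arm in my last pictures, so I didn't re-check it (the gripper never worked near it).

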